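# Tuck the last rim strip under the edge tiles of a tray and hold it down

## Task

Fit the missing front rim of the tile-topped tray: pick up the loose L-shaped wooden rim strip and slide its thin tongue in under the overhanging edge of the two loose front tiles, without lifting or shoving the tiles, until the rim is fully home against the ends of the side rims and its own ends are in line with the tray's sides. Finish while still gripping the rim and pressing it down firmly, flat on the tray base, as you would while the glue grabs: do not let go. Leave the bowl, the stone and the brush where they are.

Things in the scene. Friction and masses are not known exactly. Their poses are not given: they have to be found in the camera images.
- rim: Loose L-section wooden rim strip, about 0.12 kg, standing on its tongue. Wall: 232 mm long (y), 12 thick (x -6 to 6), 50 high. Tongue along the wall's foot on the +x side: 4 thick, underside level with the wall's, x 6 to 32, y -98 to 98. Origin: middle of the wall's underside, z up. Grip the wall across its 12 mm near mid length; when home only its top 34 mm stand above the tiles
- rim_left (a point): point at the foot of the rim wall's inner face (the +x face, where the tongue grows out), 110 mm to +y of the middle: rim frame (6, 110, 0) mm. When home it lies at x = 12 mm in the tray's frame
- rim_right (a point): the same at the rim's other end: rim frame (6, -110, 0) mm; also at tray x = 12 mm when home
- tray: Plywood tray base, fixed, level, 333 (x) by 232 mm (y), 19 thick. Origin: middle of its front edge, nearest the robot, at table level; x points into the tray, y left, z up. A rebate runs along the front, x 0 to 40 mm, full width, floor 12 mm above the table; under the tiles it leaves a gap 7 mm high for the tongue. Its four rear tiles are set fast
- seat (a point): where the rim's origin belongs, on the rebate floor at tray (6, 0, 12) mm, with the rim's axes along the tray's (wall over tray x 0 to 12 mm, tongue pointing into the tray). The floor carries the rim firmly
- frame: the three rims already fitted to the tray, fixed, same origin and axes as the tray: side rims at y 104 to 116 mm on either side, starting at x = 12 mm, and a far rim; tops 62 mm above the table. The new rim butts against the side rims' front ends; its tongue passes between them with 6 mm to spare at either end
- tile_left: left loose front tile, glazed clay, 100 x 100 x 9 mm, 0.2 kg, unfixed. Origin: centre of its underside, at tray (63.5, 51.5, 19) mm; top 28 mm above the table. Its front edge, at tray x = 13.5 mm, overhangs the rebate by 26.5 mm. It tips when pressed on the overhang (about 1.7 N) or pried up from below
- tile_right: right loose front tile, the same, origin at tray (63.5, -51.5, 19) mm
- bowl: bystander: dark brown stoneware bowl, 160 mm across, 60 mm high; origin at the centre of its underside
- stone: bystander: flat round yellowish pumice stone, 82 mm across, 38 mm high; origin at the centre of its underside
- brush: bystander: brush lying flat on the table; origin under its middle
Mind the look-alikes: they are no part of the job. There is more than one size of the rim; the job needs the larger.

How it is judged (in metres and radians):
On the way, in this order (a step that is already met when the one before it is completed fails the run):
1. the rim strip is lifted clear of the table (height (world z) of rim above 0.01 m), for 0.2 s.
2. the tongue has started under the overhang of both tiles (about 10 mm in), low, between rebate floor and tiles (x of each of rim_left, rim_right in the frame of tray above -0.003 m and z of rim in the frame of tray below 0.017 m), for 0.1 s.
At the end, for the whole second after the job is handed in: Rim held by the gripper and pressed on the base with over 4 N; inner face within 3 mm of both side rims' ends, ends within 5 mm of the tray's sides, down within 2.5 mm, upright to 0.04 rad; front tiles flat (2 mm, 0.03 rad) and within 6 mm of their places; bowl, stone, brush within 20 mm (x of each of rim_left, rim_right in the frame of tray above 0.009 m and y of rim in the frame of tray between -0.005 and 0.005 m and z of rim in the frame of tray below 0.0145 m and angle between rim's own z axis and vertical below 0.04 rad and contact force between rim and tray above 4 N and contact force between the fingers and rim above 2 N and linear speed of rim below 0.01 m/s and height (world z) of each of tile_left, tile_right below 0.021 m and angle between each of tile_left, tile_right's own z axis and vertical below 0.03 rad and distance of each of tile_left, tile_right from where it was at the start of the episode below 0.006 m and distance of each of bowl, stone, brush from where it was at the start of the episode below 0.02 m); the arm keeps its last pose, push and grip.
It fails at once if tile left lifted, tipped or shoved (3 mm up, 0.05 rad or 8 mm) (height (world z) of tile_left above 0.022 m or angle between tile_left's own z axis and vertical above 0.05 rad or distance of tile_left from where it was at the start of the episode above 0.008 m).
It fails at once if tile right lifted, tipped or shoved (3 mm up, 0.05 rad or 8 mm) (height (world z) of tile_right above 0.022 m or angle between tile_right's own z axis and vertical above 0.05 rad or distance of tile_right from where it was at the start of the episode above 0.008 m).
It fails at once if bowl disturbed (moved over 20 mm) (distance of bowl from where it was at the start of the episode above 0.02 m).
It fails at once if stone disturbed (moved over 20 mm) (distance of stone from where it was at the start of the episode above 0.02 m).
It fails at once if brush disturbed (moved over 20 mm) (distance of brush from where it was at the start of the episode above 0.02 m).
It also fails if it takes over 42 s, if anything falls off the work surface, if the arm or the gripper's body presses on something with over 40 N, if the wrist force passes 120 N, or if a joint passes its speed limit or range.

## Robot

A 6-joint arm with a two-finger parallel gripper is mounted at the origin on the work surface. World frame = base frame: x ahead of the robot, y to its left, z up, the work surface at z = 0. Lengths are in mm, angles in rad, forces in N, time in s.
With the tool pointing down it reaches from about 275 to 750 mm from the base axis. Payload 10.2 kg.
Tool frame: the origin (TCP) lies at the very end of the fingers, on their centre line; the grasp point (between the pads) lies 19 mm behind it; z points along the fingers, y is the line along which they close (so a half turn about z gives the same grasp; the last joint's range is limited). The gripper opens to 85 mm and grips with 20 to 120 N. Pads are 22 mm wide; open, the fingers measure 114 mm over their backs; the gripper's body (76 mm by 85 mm) begins 54 mm behind the grasp point. The pads swing forward as they close: fully open they stand 13 mm farther back than shut.
Start: joints at [1.07, 0.313, 1.498, -0, 1.331, -0.223], TCP at [143.989, 504.875, 231.294] pointing down, gripper open.
Joint ranges: [-2.94, 2.94], [-0.97, 2.17], [0.19, 2.56], [-1.23, 4.37], [0.02, 3.11], [-2.88, 2.88]. Speed limits (rad/s): [2.39, 2.39, 3.01, 3.14, 3.14, 3.14].

## Interface

Orientations are given as a unit quaternion [w, x, y, z].
In Python, from rig import * gives the robot as it stands. The module is installed in compiled form; this text tells all that it offers.
- The arm moves only by the shell command python3 -m crank 'ROWS' [FORCE]. ROWS is JSON, a list that holds one entry, the list of rows, each a list of 7 numbers: the shift along the tool's x, y, z in units of 25 mm (1.0 is 25 mm), then the turn, a rotation vector about the tool's x, y, z in units of 8 degrees (1.0 is 8 degrees), then the finger opening in mm, from 0 to 85.4. A call has exactly 8 rows; each row shifts and turns the commanded pose from where the row before left it, along the tool's axes as they then stand; what a row does not reach is not made up. A row lasts 1/10 s, in which the tool goes at most 50 mm and 8.59 degrees, less where a joint would pass 70% of its speed; a pose out of reach is approached as far as the arm can. A call is refused whole if a number of a shift passes 1 or a number of a turn 1, either way. A call with a gripper value outside its range is refused whole. The fingers move at their own pace and stop on an object; FORCE is the grip in N (left out, the last holds). Time passes only in rows, so rows that do not move let the fingers close, or fill a call up. It gives the time, the measured TCP pose, the force, the opening and the grip force at its end, in the units of the state.
- sense(): the state, without advancing time (a new reading comes with each control period).
- capture(name): name is "scene" or "top" or "wrist"; returns the picture (420x560x3 uint8, blue, green, red); there is no depth.
- camera_model(name): a dict with "fx", "fy", "cx", "cy" (pixels), "world_from_camera" (4x4, takes a point from camera to world coordinates); the wrist camera has in their place "T_tool_cam" (4x4, takes a point from camera to tool coordinates, whose origin is the TCP and whose axes are the flange's). Camera axes: x right, y up, looking along -z (the intrinsics and any distortion apply to the point x, -y, -z); pixel columns grow to the right and rows downward; lengths in mm; the calibration is good to about 2 mm. A picture is of the moment at which its call begins: read the wrist's pose just before it. camera_model takes no time and is no camera call.
- finish_job(): hands the job in; it is judged then, once.
The state is a dict: "time_s": time; "joints": joint angles; "dq": joint speeds; "tau": joint torques, N m; "eef_pos": TCP position; "ee_rot": TCP orientation; "force": force on the tool from outside, world axes, zero at the start; "wrist_torque": the same for the moment, N m; "grip_width": opening from 0.0 (shut) to 1.0 (fully open); "grip_force": force on a finger pad.
Only numpy, scipy, OpenCV 4.12 (cv2) and the standard library are available. Lean on these libraries where they do the work, as an engineer would, in place of code of your own. Each camera call takes 0.05 s, during which the arm holds its last target. There are 200 camera calls.

## Working session

There is one attempt and no reset: what is moved stays moved. The work goes in short steps, Python scripts to look and compute and a shell command to move; the robot and the scene stay as the last step left them, time stands still between calls to the robot, and variables do not carry over. Pictures are saved under pics/ and viewed, at most 10 in all, crops included, and the job is handed in when it is done.

```bash
mkdir -p pics; python3 - <<'E'
from rig import *
import cv2,numpy as np,json
s=sense();print(s)
for n in("scene","top"):
    cv2.imwrite(f"pics/{n}0.png",capture(n))
for n in("scene","top","wrist"):
    m=camera_model(n);print(n,{k:(np.array(v).round(4).tolist() if not isinstance(v,str) else v) for k,v in m.items()})
E
```

```text
{'time_s': 0.0, 'joints': array([ 1.06958509e+00,  3.13446618e-01,  1.49843953e+00, -2.36607091e-05,
        1.33101103e+00, -2.23375935e-01]), 'dq': array([ 0.00071745,  0.00103337,  0.00136917, -0.00026938, -0.00021686,
        0.00031866]), 'tau': array([-1.90429331e-03, -4.12270474e+01, -2.59742206e+01, -3.25765041e-04,
        4.08371605e-03, -1.87551287e-06]), 'eef_pos': array([143.8703851 , 504.62979892, 230.73588875]), 'ee_rot': array([-2.20431921e-04,  1.38468453e-01,  9.90366630e-01, -6.13997559e-04]), 'force': array([ 0.74387057,  0.26465226, -0.12329705]), 'wrist_torque': array([-0.05408187, -0.01788854,  0.00931672]), 'grip_force': 0.0, 'grip_width': 0.9983491752263944}
scene {'fx': 491.5461, 'fy': 491.5461, 'cx': 275.1163, 'cy': 213.0644, 'world_from_camera': [[0.6198, -0.6414, 0.4522, 1187.8267], [0.7846, 0.517, -0.3421, -564.4243], [-0.0144, 0.5669, 0.8237, 1282.7188], [0.0, 0.0, 0.0, 1.0]]}
top {'fx': 525.0221, 'fy': 525.0221, 'cx': 284.0381, 'cy': 224.3551, 'world_from_camera': [[0.0304, 0.9786, -0.2035, 150.5406], [-0.9995, 0.0299, -0.0054, -55.3479], [0.0008, 0.2035, 0.9791, 1694.2665], [0.0, 0.0, 0.0, 1.0]]}
wrist {'fx': 361.0146, 'fy': 361.0146, 'cx': 286.9017, 'cy': 210.0701, 'T_tool_cam': [[-0.0009, 0.9516, 0.3075, 79.2306], [1.0, 0.0011, -0.0006, 0.0683], [-0.0009, 0.3075, -0.9516, -142.2993], [0.0, 0.0, 0.0, 1.0]]}
```

View pics/top0.png

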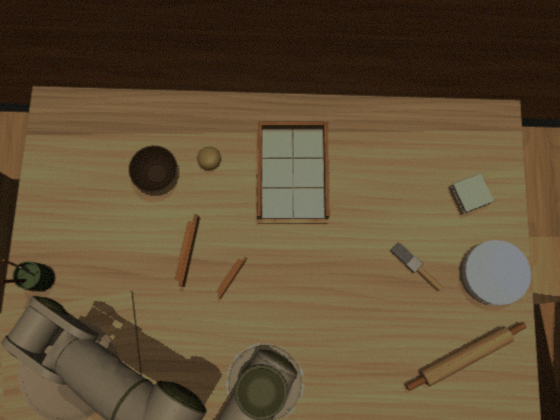

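View pics/scene0.png

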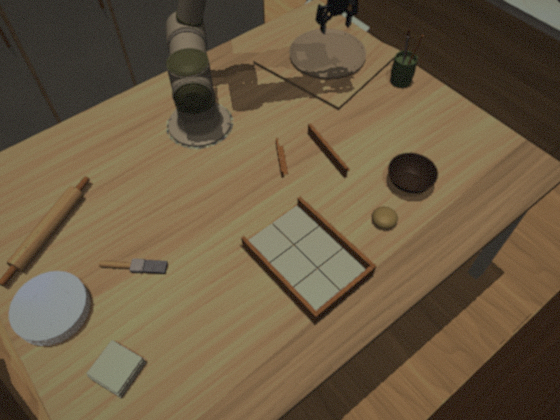

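Top view: tray front edge at about row 220 (cols 258-328), the large rim runs (195,217)-(182,287), the small look-alike is at (232,278), bowl (153,170), stone (209,158), brush (415,265). I'll enlarge and cast coarse rays.

```bash
cat > h.py <<'E'
from rig import *
import cv2,numpy as np
from scipy.spatial.transform import Rotation as R
def tool():
    s=sense();q=s['ee_rot'];T=np.eye(4);T[:3,:3]=R.from_quat([q[1],q[2],q[3],q[0]]).as_matrix();T[:3,3]=s['eef_pos'];return T
def ray(n,px,z,T=None):
    m=camera_model(n);W=np.array(m['world_from_camera']) if n!='wrist' else T@np.array(m['T_tool_cam'])
    px=np.atleast_2d(px).astype(float)
    d=np.c_[(px[:,0]-m['cx'])/m['fx'],-(px[:,1]-m['cy'])/m['fy'],-np.ones(len(px))]@W[:3,:3].T
    o=W[:3,3];return o+d*((z-o[2])/d[:,2])[:,None]
E
python3 - <<'E'
from h import *
im=cv2.imread("pics/top0.png")
print(camera_model("top").keys())
P=[(195,217),(182,287),(187,250),(258,221),(328,221),(258,123),(328,123),(153,170),(209,158),(400,247)]
print(ray("top",P,30).round(0))
print(tool().round(3))
a=cv2.resize(im[190:310,150:270],None,fx=5,fy=5,interpolation=cv2.INTER_CUBIC)
cv2.imwrite("pics/c1.png",cv2.convertScaleAbs(a,alpha=1.6))
E
```

```text
dict_keys(['fx', 'fy', 'cx', 'cy', 'world_from_camera'])
[[ 512.  243.   30.]
 [ 285.  270.   30.]
 [ 403.  262.   30.]
 [ 505.   38.   30.]
 [ 512. -188.   30.]
 [ 843.   52.   30.]
 [ 850. -184.   30.]
 [ 667.  393.   30.]
 [ 714.  210.   30.]
 [ 434. -421.   30.]]
[[-9.62000e-01  2.74000e-01 -1.00000e-03  1.43866e+02]
 [ 2.74000e-01  9.62000e-01 -1.00000e-03  5.04673e+02]
 [ 0.00000e+00 -1.00000e-03 -1.00000e+00  2.30808e+02]
 [ 0.00000e+00  0.00000e+00  0.00000e+00  1.00000e+00]]
```

View pics/c1.png

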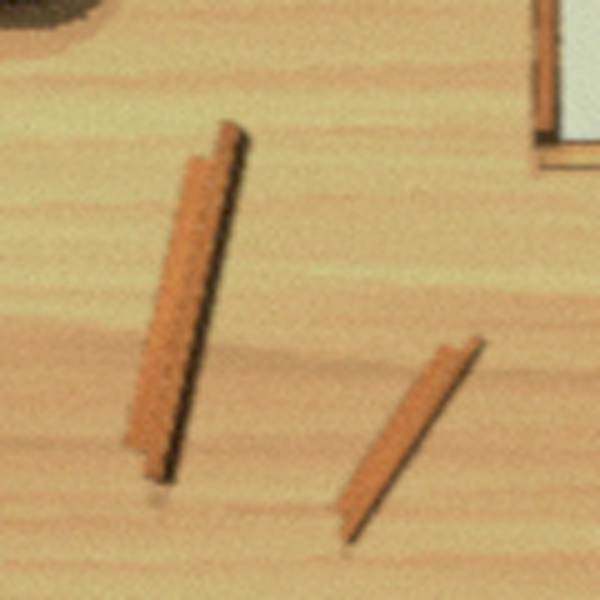

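The tongue is on the large rim's left (world +y) side, so rim +x is about world +y and it must turn about -81° about vertical. I'll move the wrist camera to a point where both rim and tray front are visible.

```bash
python3 -m crank '[[[-0.96,-0.78,0,0,0,0,85],[-0.96,-0.78,0,0,0,0,85],[-0.96,-0.78,0,0,0,0,85],[-0.96,-0.78,0,0,0,0,85],[-0.96,-0.78,0,0,0,0,85],[-0.96,-0.78,0,0,0,0,85],[-0.96,-0.78,0,0,0,0,85],[-0.96,-0.78,0,0,0,0,85]]]' 40
python3 -m crank '[[[-0.96,-0.78,0,0,0,0,85],[-0.96,-0.78,0,0,0,0,85],[-0.96,-0.78,0,0,0,0,85],[-0.96,-0.78,0,0,0,0,85],[-0.96,-0.78,0,0,0,-1,85],[-0.96,-0.78,0,0,0,0,85],[-0.96,-0.78,0,0,0,0,85],[0,0,0,0,0,0,85]]]'
python3 - <<'E'
from h import *
T=tool();np.save("T1.npy",T);cv2.imwrite("pics/w1.png",capture("wrist"));print(T.round(3),sense()['joints'])
E
```

```text
time_s: 0.9
eef_pos: [286.2, 301.0, 231.1]
ee_rot: [-0.0, 0.138, 0.99, -0.0]
force: [1.6, -0.2, -0.4]
grip_width: 0.999
grip_force: 0.0
time_s: 1.7
eef_pos: [418.2, 128.2, 230.9]
ee_rot: [-0.0, 0.071, 0.998, -0.0]
force: [-0.2, 0.6, -0.4]
grip_width: 0.996
grip_force: 0.0
[[-9.90000e-01  1.41000e-01 -0.00000e+00  4.18223e+02]
 [ 1.41000e-01  9.90000e-01 -0.00000e+00  1.28212e+02]
 [ 0.00000e+00 -1.00000e-03 -1.00000e+00  2.30862e+02]
 [ 0.00000e+00  0.00000e+00  0.00000e+00  1.00000e+00]] [ 3.11877467e-02  1.17554909e-01  1.74322737e+00  3.74600241e-05
  1.28189631e+00 -1.39902112e+00]
```

View pics/w1.png

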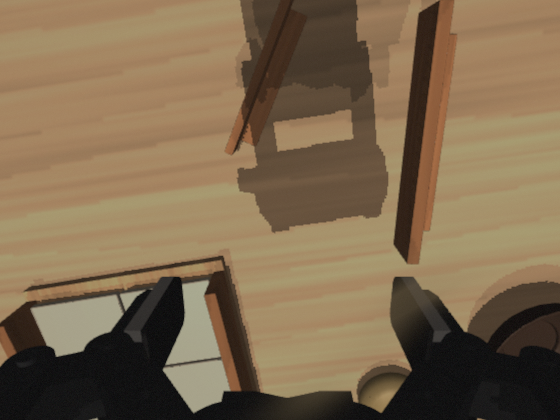

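Wrist view: large rim at cols 395-455, rows 0-262 (dark outer face on the left, tongue on the right, toward +y); tray front-left corner at (222,258), its front edge running to (28,290). The calibration agrees with the top view. Now go above the rim.

```bash
python3 -m crank '[[[0.3,0.9,0,0,0,0,85],[0.3,0.9,0,0,0,0,85],[0.3,0.9,0,0,0,0,85],[0.3,0.9,0,0,0,0,85],[0.1,0.9,0,0,0,-0.16,85],[0,0.6,0,0,0,0,85],[0,0,0,0,0,0,85],[0,0,0,0,0,0,85]]]'
python3 - <<'E'
from h import *
T=tool();np.save("T2.npy",T);im=capture("wrist");cv2.imwrite("pics/w2.png",im);print(T.round(3))
cv2.imwrite("pics/w2c.png",cv2.resize(im[0:400,200:400],None,fx=1.5,fy=1.5,interpolation=cv2.INTER_CUBIC))
a=cv2.resize(cv2.imread("pics/w1.png")[240:340,0:250],None,fx=3,fy=3,interpolation=cv2.INTER_CUBIC)
b=cv2.resize(im[:,180:400],None,fx=1.36,fy=1.36)
c=np.zeros((600,800,3),np.uint8);c[:300,:750]=a;cv2.imwrite("pics/t1.png",c[:300])
E
```

```text
time_s: 2.55
eef_pos: [401.4, 261.0, 231.1]
ee_rot: [-0.0, 0.058, 0.998, -0.0]
force: [-0.0, -0.5, 0.6]
grip_width: 0.995
grip_force: 0.0
[[-9.93000e-01  1.15000e-01 -0.00000e+00  4.01437e+02]
 [ 1.15000e-01  9.93000e-01 -0.00000e+00  2.60951e+02]
 [ 0.00000e+00 -0.00000e+00 -1.00000e+00  2.31125e+02]
 [ 0.00000e+00  0.00000e+00  0.00000e+00  1.00000e+00]]
```

View pics/w2c.png

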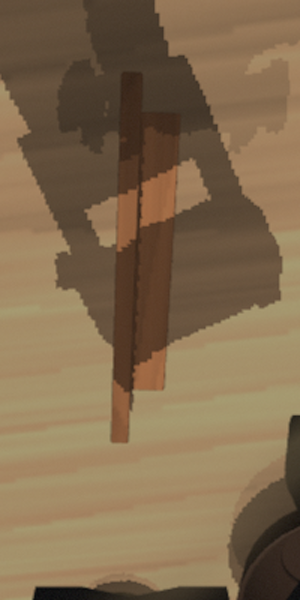

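View pics/t1.png

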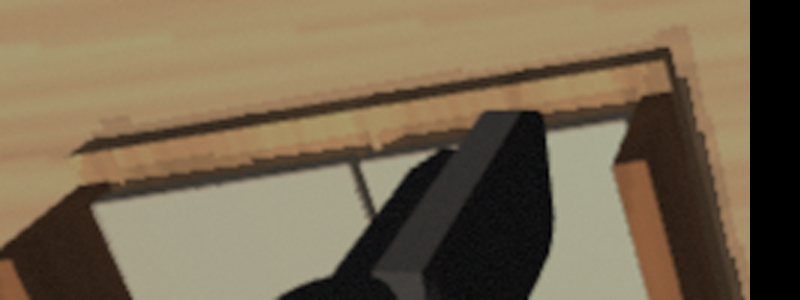

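Wrist crop: wall top face from (122..141,72) to (111..130,442) with the tongue on its right. Tray crop: rebate floor's front edge from (85,152) to (670,60). Now compute positions and check lengths (232 mm each).

```bash
python3 - <<'E'
from h import *
T=np.load("T2.npy")
P=np.array([(122,72),(141,72),(130,442),(111,442)])/1.5+[200,0]
Q=ray("wrist",P,50,T);n=(Q[0]+Q[1])/2;f=(Q[2]+Q[3])/2
print(n.round(1),f.round(1),np.linalg.norm(f-n),"mid",((n+f)/2).round(1),"wall yaw",np.degrees(np.arctan2(*(f-n)[[1,0]])))
print("tool x yaw",np.degrees(np.arctan2(T[1,0],T[0,0])))
m=(n+f)/2-T[:3,3]; print("tool shift",(T[:3,:3].T@m).round(1))
T=np.load("T1.npy");P=np.array([(85,152),(670,60)])/3+[0,240]
Q=ray("wrist",P,12,T);d=Q[1]-Q[0];print(Q.round(1),np.linalg.norm(d),"mid",Q.mean(0).round(1),"tray yaw",np.degrees(np.arctan2(-d[0],d[1])))
E
```

```text
[287.5 275.2  50. ] [515.7 241.1  50. ] 230.70381712742864 mid [401.6 258.1  50. ] wall yaw -8.486001293920781
tool x yaw 173.38087938505478
tool shift [ -0.6  -2.7 181.1]
[[ 508.8 -180.4   12. ]
 [ 502.6   45.7   12. ]] 226.20797062361717 mid [505.7 -67.3  12. ] tray yaw 1.572139722796004
```

Lengths are right (230.7 mm, and tray edge 226 mm, coarse). Align, descend to TCP z = 22 and close.

```bash
python3 -m crank '[[[-0.02,-0.11,0.5,0,0,0.23,85],[0,0,1,0,0,0,85],[0,0,1,0,0,0,85],[0,0,1,0,0,0,85],[0,0,1,0,0,0,85],[0,0,1,0,0,0,70],[0,0,1,0,0,0,60],[0,0,0.9,0,0,0,60]]]'
python3 -m crank '[[[0,0,0.5,0,0,0,60],[0,0,0.46,0,0,0,60],[0,0,0,0,0,0,40],[0,0,0,0,0,0,20],[0,0,0,0,0,0,5],[0,0,0,0,0,0,5],[0,0,0,0,0,0,5],[0,0,0,0,0,0,5]]]' 60
python3 -m crank '[[[0,0,0,0,0,0,5],[0,0,-0.3,0,0,0,5],[0,0,-0.5,0,0,0,5],[0,0,-0.8,0,0,0,5],[0,0,-0.8,0,0,0,5],[0,0,-0.8,0,0,0,5],[0,0,-0.5,0,0,0,5],[0,0,-0.3,0,0,0,5]]]'
python3 -c "
from h import *
s=sense();print(s);print(tool().round(4))"
```

```text
time_s: 3.4
eef_pos: [401.9, 257.4, 45.4]
ee_rot: [-0.0, 0.075, 0.997, -0.0]
force: [0.4, 0.4, 0.3]
grip_width: 0.698
grip_force: 0.0
time_s: 4.2
eef_pos: [402.5, 258.5, 23.2]
ee_rot: [0.001, 0.074, 0.997, 0.0]
force: [-0.8, -0.2, 7.0]
grip_width: 0.131
grip_force: 59.4
time_s: 5.0
eef_pos: [402.2, 258.4, 124.1]
ee_rot: [0.001, 0.074, 0.997, 0.0]
force: [0.9, -0.5, -1.6]
grip_width: 0.127
grip_force: 58.4
{'time_s': 5.0, 'joints': array([ 3.25425240e-01,  3.29034029e-01,  1.77990200e+00, -3.32094752e-05,
        1.03043975e+00, -1.09752755e+00]), 'dq': array([-1.71243130e-03, -8.66095272e-02, -6.13195926e-02,  3.22502538e-04,
        1.69377943e-01,  1.63778464e-04]), 'tau': array([ 4.09221207e-02, -3.85797751e+01, -2.25145161e+01,  1.37525662e-03,
       -9.73534374e-02, -4.38706223e-06]), 'eef_pos': array([402.19865113, 258.44487432, 124.13346476]), 'ee_rot': array([1.02676268e-03, 7.38459147e-02, 9.97269047e-01, 4.17852870e-04]), 'force': array([ 0.91966596, -0.4640854 , -1.59178677]), 'wrist_torque': array([-0.05671738,  0.00703124, -0.04585783]), 'grip_force': 58.43808174133301, 'grip_width': 0.12737665509723195}
[[-9.891000e-01  1.473000e-01  2.100000e-03  4.021987e+02]
 [ 1.473000e-01  9.891000e-01  7.000000e-04  2.584449e+02]
 [-2.000000e-03  1.000000e-03 -1.000000e+00  1.241335e+02]
 [ 0.000000e+00  0.000000e+00  0.000000e+00  1.000000e+00]]
```

Gripped and lifted. Carry to a standoff in front of the tray, turn 80°, then look.

```bash
python3 -m crank '[[[-0.2,-0.5,0,0,0,0,5],[-0.26,-0.95,0,0,0,0,5],[-0.26,-0.95,0,0,0,0,5],[-0.26,-0.95,0,0,0,0,5],[-0.26,-0.95,0,0,0,0,5],[-0.26,-0.95,0,0,0,0,5],[-0.26,-0.95,0,0,0,0,5],[-0.26,-0.95,0,0,0,0,5]]]'
python3 -m crank '[[[-0.26,-0.95,0,0,0,0,5],[-0.26,-0.95,0,0,0,0,5],[-0.26,-0.95,0,0,0,0,5],[-0.26,-0.95,0,0,0,0,5],[-0.26,-0.95,0,0,0,0,5],[-0.26,-0.95,0,0,0,0,5],[-0.36,-0.5,0,0,0,0.5,5],[0,0,0,0,0,1,5]]]'
python3 -m crank '[[[0,0,0,0,0,1,5],[0,0,0,0,0,1,5],[0,0,0,0,0,1,5],[0,0,0,0,0,1,5],[0,0,0,0,0,1,5],[0,0,0,0,0,1,5],[0,0,0,0,0,1,5],[0,0,0,0,0,1,5]]]'
python3 -m crank '[[[0,0,0,0,0,0.5,5],[0,0,0,0,0,0,5],[0,0,0,0,0,0,5],[0,0,0,0,0,0,5],[0,0,0,0,0,0,5],[0,0,0,0,0,0,5],[0,0,0,0,0,0,5],[0,0,0,0,0,0,5]]]'
python3 - <<'E'
from h import *
T=tool();np.save("T3.npy",T);im=capture("wrist");cv2.imwrite("pics/w3.png",im);print(T.round(4));print(np.degrees(np.arctan2(T[1,0],T[0,0])))
cv2.imwrite("pics/w3b.png",cv2.resize(cv2.convertScaleAbs(im,alpha=1.5),None,fx=1.42,fy=1.42,interpolation=cv2.INTER_CUBIC))
E
```

```text
time_s: 5.8
eef_pos: [425.0, 72.3, 121.8]
ee_rot: [-0.001, 0.074, 0.997, -0.0]
force: [0.1, 0.3, -0.7]
grip_width: 0.13
grip_force: 58.5
time_s: 6.6
eef_pos: [450.0, -88.6, 121.7]
ee_rot: [-0.0, 0.181, 0.984, -0.0]
force: [-1.1, 0.1, -1.8]
grip_width: 0.126
grip_force: 58.5
time_s: 7.4
eef_pos: [449.3, -86.9, 121.7]
ee_rot: [-0.001, 0.674, 0.738, -0.0]
force: [0.8, -0.0, 0.2]
grip_width: 0.127
grip_force: 58.5
time_s: 8.2
eef_pos: [450.1, -86.3, 122.3]
ee_rot: [-0.0, 0.698, 0.717, -0.0]
force: [0.7, 0.3, -2.4]
grip_width: 0.125
grip_force: 58.5
[[-2.680000e-02  9.996000e-01 -0.000000e+00  4.501129e+02]
 [ 9.996000e-01  2.680000e-02 -0.000000e+00 -8.630260e+01]
 [-0.000000e+00 -0.000000e+00 -1.000000e+00  1.222908e+02]
 [ 0.000000e+00  0.000000e+00  0.000000e+00  1.000000e+00]]
91.5377710433873
```

View pics/w3b.png

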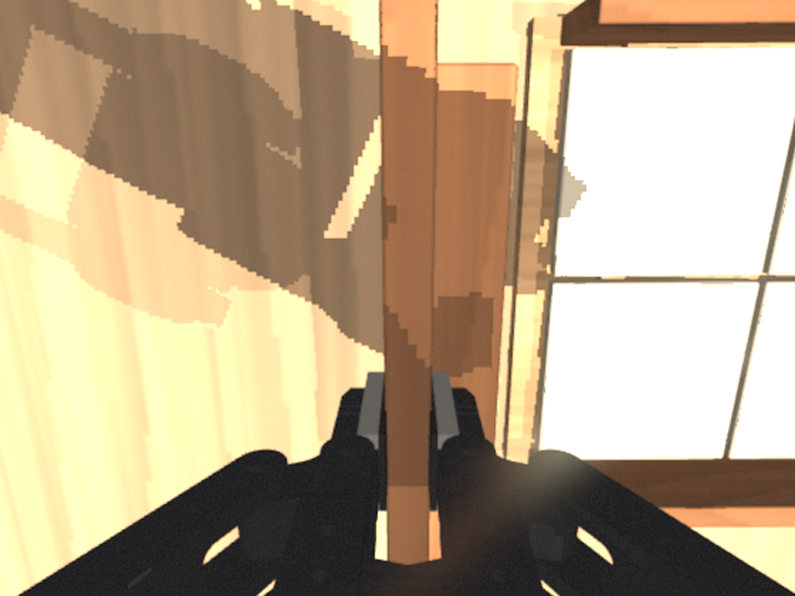

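Wrist view (1.42x): left tile's front-left corner (569,50), right tile's front-right corner (540,458), tile seam's front end (551,279); tongue's outer corner (517,64), wall's inner foot (437,64), tongue edge down to (494,440).

```bash
python3 - <<'E'
from h import *
T=np.load("T3.npy")
t=ray("wrist",np.array([(569,50),(540,458),(551,279),(765,277)])/1.42,28,T);print(t.round(1))
d=t[0]-t[1];print("len(203)",np.linalg.norm(d),"yaw",np.degrees(np.arctan2(-d[0],d[1])))
yaw=np.radians(np.degrees(np.arctan2(-d[0],d[1])));ex=np.array([np.cos(yaw),np.sin(yaw)]);ey=np.array([-ex[1],ex[0]])
m=(t[0]+t[1])[:2]/2;O=m-13.5*ex;print("tray origin",O.round(1))
print("seam from O",((t[2:,:2]-O)@ex).round(1),((t[2:,:2]-O)@ey).round(1))
zr=T[2,3]-23
c=ray("wrist",np.array([(517,64),(494,440),(437,64)])/1.42,zr+4,T)
print(c.round(1));d2=c[0]-c[1];print("tongue yaw",np.degrees(np.arctan2(-d2[0],d2[1])), "width(26)",np.linalg.norm(c[0]-c[2]))
ty=np.arctan2(-d2[0],d2[1]);rx=np.array([np.cos(ty),np.sin(ty)]);ry=np.array([-rx[1],rx[0]])
r=c[0,:2]-32*rx-98*ry;print("rim origin",r.round(1),"in tray",((r-O)@ex).round(1),((r-O)@ey).round(1))
p=T[:2,3];print("TCP in tray",((p-O)@ex).round(1),((p-O)@ey).round(1))
E
```

```text
[[ 514.6   27.6   28. ]
 [ 523.4 -172.1   28. ]
 [ 518.2  -72.1   28. ]
 [ 620.5  -68.4   28. ]]
len(203) 199.87568602942835 yaw 2.537203802578331
tray origin [505.5 -72.8]
seam from O [ 12.7 115.1] [ 0.2 -0.7]
[[ 478.7   12.4  103.3]
 [ 481.7 -112.5  103.3]
 [ 455.6   11.8  103.3]]
tongue yaw 1.411793774628269 width(26) 23.058706518484254
rim origin [449.1 -86.4] in tray -57.0 -11.0
TCP in tray -55.9 -11.0
```

```bash
python3 - <<'E'
from h import *
T=np.load("T3.npy");im=cv2.imread("pics/w3.png");h=cv2.GaussianBlur(im,(3,3),0)
hsv=cv2.cvtColor(h,cv2.COLOR_BGR2HSV).astype(int)
def fit(rows,x0,x1,chan,z,sign):
    pts=[]
    for r in rows:
        g=sign*np.diff(chan[r,x0:x1].astype(float));k=g.argmax()
        w=np.clip(g[max(k-2,0):k+3],0,None);pts.append((x0+max(k-2,0)+.5+(w*np.arange(len(w))).sum()/w.sum(),r))
    pts=np.array(pts);Q=ray("wrist",pts,z,T)[:,:2]
    for _ in range(4):
        c=np.polyfit(Q[:,1],Q[:,0],1);e=Q[:,0]-np.polyval(c,Q[:,1]);Q=Q[abs(e)<max(1.5*e.std(),.3)]
    print(len(Q),"yaw",np.degrees(np.arctan(-c[0])),"x at y=-72.8",np.polyval(c,-72.8),"rms",e.std())
b=h[:,:,0]
fit([r for r in range(45,318) if not 85<r<150 and not 188<r<206],376,406,b,28,1)  # tile front edge
fit([r for r in range(70,255)],335,372,hsv[:,:,1],103.3-4*0,-1)               # tongue edge
fit([r for r in range(5,230)],296,318,hsv[:,:,2],149.3,1)
g=cv2.cvtColor(h,cv2.COLOR_BGR2GRAY)
E
```

```text
173 yaw 1.804298874292819 x at y=-72.8 519.1233637472367 rms 0.06978261481687839
182 yaw 1.2635541685380827 x at y=-72.8 480.72480098258325 rms 0.10231367397463416
219 yaw 1.5410072228013345 x at y=-72.8 455.5058256783872 rms 0.09247463834820363
```

Tray yaw 1.8°, origin about (505.6,-72.5); rim now at tray (-56.5,-12). Shift, lower to rim z ≈ 19 and come forward over the rebate, short of the tiles.

```bash
python3 -m crank '[[[0.24,0,0.4,0,0,-0.045,5],[0.24,0,0.7,0,0,0,5],[0,0,0.7,0,0,0,5],[0,0,0.7,0,0,0,5],[0,0,0.5,0,0,0,5],[0,0,0.2,0,0,0,5],[0,0,0,0,0,0,5],[0,0,0,0,0,0,5]]]'
python3 -m crank '[[[0,0.3,0,0,0,0,5],[0,0.4,0,0,0,0,5],[0,0.3,0,0,0,0,5],[0,0.12,0,0,0,0,5],[0,0,0,0,0,0,5],[0,0,0,0,0,0,5],[0,0,0,0,0,0,5],[0,0,0,0,0,0,5]]]'
python3 - <<'E'
from h import *
T=tool();np.save("T4.npy",T);im=capture("wrist");cv2.imwrite("pics/w4.png",im);print(T.round(4))
cv2.imwrite("pics/w4b.png",cv2.resize(cv2.convertScaleAbs(im[:,230:],alpha=1.3),None,fx=1.42,fy=1.42,interpolation=cv2.INTER_CUBIC))
E
```

```text
time_s: 9.05
eef_pos: [450.0, -74.3, 42.6]
ee_rot: [0.0, 0.695, 0.719, 0.0]
force: [0.2, 0.5, -1.1]
grip_width: 0.127
grip_force: 58.5
time_s: 9.85
eef_pos: [477.6, -73.4, 42.3]
ee_rot: [-0.0, 0.695, 0.719, -0.0]
force: [-0.2, 1.1, -0.8]
grip_width: 0.124
grip_force: 58.5
[[-3.280000e-02  9.995000e-01 -1.000000e-04  4.775818e+02]
 [ 9.995000e-01  3.280000e-02  0.000000e+00 -7.337910e+01]
 [ 0.000000e+00 -1.000000e-04 -1.000000e+00  4.230240e+01]
 [ 0.000000e+00  0.000000e+00  0.000000e+00  1.000000e+00]]
```

View pics/w4b.png

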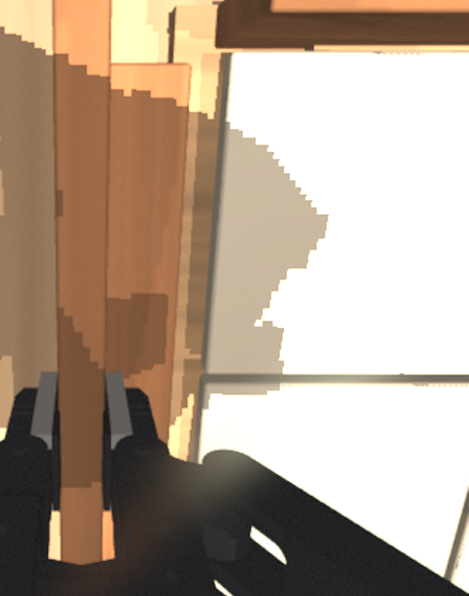

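The tongue's end corner is at crop (190,64), the tile's front-left corner at (230,52), the seam front end at (203,378): the tongue is just ahead of the overhang. Check the lateral fit.

```bash
python3 - <<'E'
from h import *
T=np.load("T4.npy")
f=lambda p,z:ray("wrist",np.array([p])/1.42+[230,0],z,T)[0,:2]
y=np.radians(1.8);ex=np.array([np.cos(y),np.sin(y)]);ey=np.array([-ex[1],ex[0]])
tc=f((230,52),28);sm=f((203,378),28);ri=f((190,64),23.1);ri2=f((177,350),23.1)
O=tc-13.5*ex-101.5*ey;O2=sm-13.5*ex
print(O,O2,"rim origin y",(ri-O)@ey-98,(ri-O2)@ey-98,"x",(ri-O)@ex-32,(ri2-O2)@ex-32,(T[:2,3]-O2)@ex,(T[:2,3]-O2)@ey)
E
python3 -m crank '[[[0,0,0.05,0,0,0,5],[0,0,0.05,0,0,0,5],[0,0,0.04,0,0,0,5],[0,0,0.02,0,0,0,5],[0,0,0.02,0,0,0,5],[0,0,0.02,0,0,0,5],[0,0,0,0,0,0,5],[0,0,0,0,0,0,5]]]'
```

```text
[505.02759651 -73.58687148] [504.8494457  -72.30504572] rim origin y 1.0167965387816622 -0.26999257089759965 x -28.461592917491835 -26.877497481233956 -27.287937187553442 -0.21704472618151488
time_s: 10.7
eef_pos: [477.8, -73.4, 37.3]
ee_rot: [0.0, 0.695, 0.719, 0.0]
force: [0.2, -0.8, -0.9]
grip_width: 0.126
grip_force: 58.5
```

Lateral fit is within 1 mm. Feel for the rebate floor.

```bash
python3 -m crank '[[[0,0,0.02,0,0,0,5],[0,0,0.02,0,0,0,5],[0,0,0.02,0,0,0,5],[0,0,0.02,0,0,0,5],[0,0,0,0,0,0,5],[0,0,0,0,0,0,5],[0,0,0,0,0,0,5],[0,0,0,0,0,0,5]]]'; python3 -m crank '[[[0,0,0.02,0,0,0,5],[0,0,0.02,0,0,0,5],[0,0,0,0,0,0,5],[0,0,0,0,0,0,5],[0,0,0,0,0,0,5],[0,0,0,0,0,0,5],[0,0,0,0,0,0,5],[0,0,0,0,0,0,5]]]'; python3 -c "
from h import *
print(sense()['force'],sense()['wrist_torque'])"
```

```text
time_s: 11.5
eef_pos: [477.8, -73.4, 35.3]
ee_rot: [0.0, 0.695, 0.719, 0.0]
force: [0.1, 0.1, -1.8]
grip_width: 0.13
grip_force: 58.6
time_s: 12.3
eef_pos: [477.8, -73.4, 35.1]
ee_rot: [0.0, 0.695, 0.719, -0.0]
force: [-4.9, 1.1, 10.8]
grip_width: 0.131
grip_force: 60.3
[-4.89746946  1.10364819 10.8084919 ] [ 0.09146707  0.68699667 -0.06646413]
```

Floor contact at TCP z 35.1, as predicted. Raise 2 mm and slide in.

```bash
python3 -m crank '[[[0,0,-0.04,0,0,0,5],[0,0,-0.04,0,0,0,5],[0,0,0,0,0,0,5],[0,0.1,0,0,0,0,5],[0,0.15,0,0,0,0,5],[0,0.15,0,0,0,0,5],[0,0,0,0,0,0,5],[0,0,0,0,0,0,5]]]'; python3 -m crank '[[[0,0.1,0,0,0,0,5],[0,0.1,0,0,0,0,5],[0,0.1,0,0,0,0,5],[0,0.1,0,0,0,0,5],[0,0.1,0,0,0,0,5],[0,0,0,0,0,0,5],[0,0,0,0,0,0,5],[0,0,0,0,0,0,5]]]'; python3 -c "
from h import *
print(sense()['force'],sense()['wrist_torque'])"
```

```text
time_s: 13.1
eef_pos: [487.8, -73.0, 36.2]
ee_rot: [-0.0, 0.695, 0.719, -0.0]
force: [-0.4, -0.1, -0.8]
grip_width: 0.131
grip_force: 58.5
time_s: 13.9
eef_pos: [500.2, -72.7, 36.3]
ee_rot: [-0.0, 0.695, 0.719, -0.0]
force: [-0.2, 0.5, -0.8]
grip_width: 0.129
grip_force: 58.5
[-0.23242619  0.50638516 -0.81271458] [-0.01077673  0.04832437 -0.02366913]
```

```bash
python3 -m crank '[[[0,0.08,0,0,0,0,5],[0,0.08,0,0,0,0,5],[0,0.08,0,0,0,0,5],[0,0.06,0,0,0,0,5],[0,0.04,0,0,0,0,5],[0,0,0,0,0,0,5],[0,0,0,0,0,0,5],[0,0,0,0,0,0,5]]]'; python3 -m crank '[[[0,0.02,0,0,0,0,5],[0,0.02,0,0,0,0,5],[0,0.02,0,0,0,0,5],[0,0,0,0,0,0,5],[0,0,0,0,0,0,5],[0,0,0,0,0,0,5],[0,0,0,0,0,0,5],[0,0,0,0,0,0,5]]]'; python3 - <<'E'
from h import *
print(sense()['force'],sense()['wrist_torque'])
T=tool();np.save("T5.npy",T);im=capture("wrist");cv2.imwrite("pics/w5.png",im)
cv2.imwrite("pics/w5b.png",cv2.resize(cv2.convertScaleAbs(im[:,230:],alpha=1.3),None,fx=1.42,fy=1.42,interpolation=cv2.INTER_CUBIC))
E
```

```text
time_s: 14.7
eef_pos: [508.7, -72.4, 36.3]
ee_rot: [-0.0, 0.695, 0.719, -0.0]
force: [0.1, -0.2, -0.9]
grip_width: 0.126
grip_force: 58.5
time_s: 15.5
eef_pos: [510.2, -72.3, 36.3]
ee_rot: [0.0, 0.695, 0.719, -0.0]
force: [0.7, 0.7, -0.8]
grip_width: 0.131
grip_force: 58.5
[ 0.67484864  0.72791672 -0.78013993] [ 0.01627862  0.03931602 -0.02650585]
```

View pics/w5b.png

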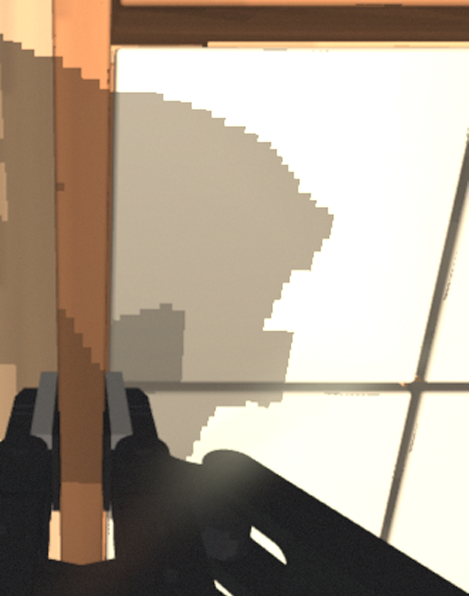

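Rim wall stands right at the side rim's end (gap at col 108-113, row 20) with tiles undisturbed. Push the last 1-2 mm to contact.

```bash
python3 -m crank '[[[0,0.02,0,0,0,0,5],[0,0.02,0,0,0,0,5],[0,0,0,0,0,0,5],[0,0.02,0,0,0,0,5],[0,0,0,0,0,0,5],[0,0,0,0,0,0,5],[0,0,0,0,0,0,5],[0,0,0,0,0,0,5]]]'; python3 -c "
from h import *
print(sense()['force'],sense()['wrist_torque'])
T=np.load('T5.npy');s=ray('wrist',np.array([(125,385),(400,385)])/1.42+[230,0],28,T);print(s,T[:3,3])"
```

```text
time_s: 16.35
eef_pos: [511.7, -72.3, 36.3]
ee_rot: [-0.0, 0.695, 0.719, -0.0]
force: [0.4, 0.4, -0.7]
grip_width: 0.132
grip_force: 58.5
[ 0.3505957   0.3733977  -0.71612678] [-0.00278435  0.00239785  0.01160088]
[[524.13041846 -71.19895319  28.        ]
 [613.89822506 -68.3782718   28.        ]] [510.23734541 -72.34006074  36.29236604]
```

```bash
python3 -m crank '[[[0,0.02,0,0,0,0,5],[0,0,0,0,0,0,5],[0,0.02,0,0,0,0,5],[0,0,0,0,0,0,5],[0,0.02,0,0,0,0,5],[0,0,0,0,0,0,5],[0,0,0,0,0,0,5],[0,0,0,0,0,0,5]]]'; python3 -c "
from h import *
print(sense()['force'],sense()['wrist_torque'])"
```

```text
time_s: 17.15
eef_pos: [511.9, -72.2, 36.1]
ee_rot: [-0.001, 0.695, 0.719, -0.001]
force: [-9.3, -1.6, 4.2]
grip_width: 0.129
grip_force: 59.6
[-9.31179213 -1.64115071  4.21957931] [-0.20785092  1.33250488  0.04379874]
```

Contact with the side rims (9 N) at the expected place. Ease the push slightly and press down.

```bash
python3 -m crank '[[[0,-0.02,0,0,0,0,5],[0,0,0.02,0,0,0,5],[0,0,0.02,0,0,0,5],[0,0,0.02,0,0,0,5],[0,0,0.02,0,0,0,5],[0,0,0,0,0,0,5],[0,0,0,0,0,0,5],[0,0,0,0,0,0,5]]]'; python3 - <<'E'
from h import *
print(sense()['force'],sense()['wrist_torque'])
T=tool();im=capture("wrist");cv2.imwrite("pics/w6.png",im);t=capture("scene")
a=cv2.resize(cv2.convertScaleAbs(im[:260,230:430],alpha=1.3),None,fx=2,fy=2,interpolation=cv2.INTER_CUBIC)
b=cv2.resize(cv2.convertScaleAbs(t[190:330,230:390],alpha=1.5),(400,350),interpolation=cv2.INTER_CUBIC)
c=np.zeros((520,800,3),np.uint8);c[:520,:400]=a;c[:350,400:]=b;cv2.imwrite("pics/f6.png",c)
E
```

```text
time_s: 17.95
eef_pos: [512.0, -72.1, 35.2]
ee_rot: [-0.001, 0.695, 0.719, -0.001]
force: [-10.8, 1.4, 14.9]
grip_width: 0.128
grip_force: 61.0
[-10.821927     1.36959815  14.89388687] [0.07053827 1.67430067 0.01176909]
```

View pics/f6.png

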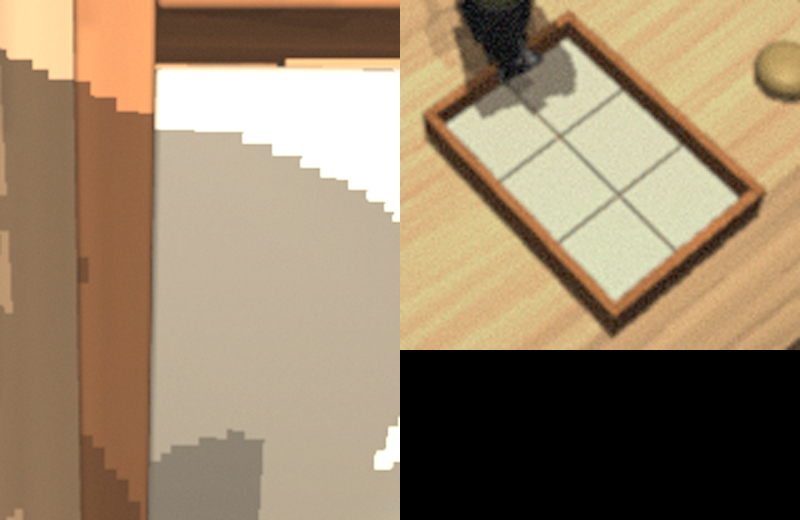

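The rim is flush in the tray opening, its end meeting the side rim at both corners, tiles flat. Press slightly harder, check it's steady and hand in.

```bash
python3 -m crank '[[[0,0,0.02,0,0,0,5],[0,0,0.01,0,0,0,5],[0,0,0,0,0,0,5],[0,0,0,0,0,0,5],[0,0,0,0,0,0,5],[0,0,0,0,0,0,5],[0,0,0,0,0,0,5],[0,0,0,0,0,0,5]]]'; python3 - <<'E'
from h import *
s=sense();print(s['force'],s['eef_pos'],s['grip_force'],tool()[:3,2])
if s['force'][2]>12: print(finish_job())
E
```

```text
time_s: 18.85
eef_pos: [512.0, -72.1, 35.2]
ee_rot: [-0.001, 0.695, 0.719, -0.001]
force: [-14.8, 1.8, 23.7]
grip_width: 0.131
grip_force: 62.3
[-14.75709033   1.80998762  23.71344898] [511.97149638 -72.09510228  35.15679073] 62.32170045375824 [-1.89597377e-03  6.50704327e-05 -9.99998201e-01]
the job is handed in; nothing more can be done
None
```

I handed the job in at about 19 s. The rim is butted against the side rims, within about 1 mm of centre, and still gripped and pressed down with about 24 N. In the last pictures the tiles lay flat; I never re-measured the bowl, stone or brush. The hand-in gave no verdict.

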